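Third hand at the frame corner

TASK

Pick up the loose frame rail, lay it flat in the corner jig with its long outer edge along the low far fence, and slide it along the fence into the rail that is already clamped, so that the mitre closes. Keep pushing it into the joint with a steady 15 N or so, without slamming it, and finish while you are still holding and pushing, so that I can tap in the brads. Leave the hammer, the glue and the tin of brads where they are.

Things in the scene. Friction and masses are not known exactly. Their poses are not given: they have to be found in the camera images.
- rail_mid (a point): Centre (half-way up) of the loose frame rail: dark walnut moulding lying face up on the bench, 240 mm long on its outer edge, 30 mm wide, 42 mm tall, 0.13 to 0.24 kg. Ends mitred at 45 degrees, so the inner edge, with the gilt lip, is 180 mm long. Own axes: x across the rail to the long outer edge, y along it, z up. Grip it across its width, near the middle.
- loose_rail: The same loose rail, origin at the centre of its underside (21 mm below rail_mid), same axes. The outer 24 mm of its width is solid to the underside; the gilt lip is the inner 6 mm and only the upper 20 mm high, with an open rebate under it.
- rail_seat (a point): Where the centre of the loose rail lies when home in the jig, 39 mm above the bench and 21 mm above the jig's board; fixed. Its axes are the home rail's axes: +x to the fence (the fence face is at x = +15 mm), +y along the fence to the joint. The clamped rail's mitre face runs from (x -15, y +90) to (x +15, y +120) mm. All of it is rigid.
- jig: Fixed plywood corner board, 270 (x) x 340 (y) x 18 mm, origin at the centre of its underside; same axes as rail_seat, which is at (80, -40, 39) mm. Far fence: aluminium strip 10 mm high above the board, 22 mm wide, its face at x = +95 mm, from y = -150 to +25 mm, stopping short of the corner. Low enough for fingers to pass over it.
- clamped_rail: The other rail of the corner: same moulding, 220 mm long, at right angles to the loose rail's place, fixed on the board by two toggle clamps with red handles (up to 90 mm above the board, over this rail and outside it). Origin at the centre of its underside, x to its outer edge, y along it.
- hammer: Small hammer, 270 mm long, lying on the bench beyond the jig; leave alone. Origin at the underside.
- glue: White glue bottle with yellow label and red cap, 56 mm across, 150 mm tall, standing on the bench; leave alone. Origin at the centre of the underside.
- brad_tin: Shallow open steel tin of brads, 72 mm across, 26 mm tall, on the bench left of the jig; leave alone. Origin at the centre of the underside.

How it is judged:
By the outcome, as a careful person would: the job done as asked, in the order asked, and still so for the second after the job is handed in, while the arm keeps its last pose, push and grip.
It also fails if it takes over 64 s, if anything falls off the work surface, if the arm or the gripper's body presses on something with over 40 N, if the wrist force passes 120 N, or if a joint passes its speed limit or range.

ROBOT

A 6-joint arm with a two-finger parallel gripper is mounted at the origin on the work surface. World frame = base frame: x ahead of the robot, y to its left, z up, the work surface at z = 0. Lengths are in m, angles in rad, forces in N, time in s.
With the tool pointing down it reaches from about 0.2 to 0.875 m from the base axis. Payload 3.4 kg.
Tool frame: the origin (TCP) lies on the centre line of the jaws, within the pads' length; the fingertips stand 19 mm ahead of it and the grasp point (between the pads) is the TCP; z points along the fingers, y is the line along which they close (so a half turn about z gives the same grasp; the last joint's range is limited). The gripper opens to 94 mm and grips with 3 to 60 N. Pads are 16 mm wide; open, the fingers measure 119 mm over their backs; the gripper's body (75 mm by 177 mm) begins 78 mm behind the grasp point.
Start: joints at [1.085, 0.276, 1.505, -0, 1.361, -0.121], TCP at [0.205, 0.537, 0.224] pointing down, gripper open.
Joint ranges: [-2.89, 2.89], [-0.75, 2.08], [0.22, 2.7], [-1.18, 4.32], [0.11, 2.71], [-2.7, 2.7]. Speed limits (rad/s): [2.57, 2.57, 3.14, 3.14, 3.14, 3.14].

INTERFACE

Orientations are given as a rotation vector (axis times angle).
In Python, from station import robot, capture, calibration, job, finder gives the robot as it stands.
- The arm moves only by the tool play_rows, never from a script. Its arguments are lists of equal length, an entry for each row: "travel": the shift along the tool's x, y, z in mm, a list of three; "turn": the turn about the tool's z in rad; "jaw": the finger opening in mm, from 0 to 94. A call has 1 to 12 rows; each row is the pose to reach, as a shift and turn from the pose commanded when the call began, along the tool's axes at that moment; what a row does not reach only later rows make up. A row lasts 1/12 s, in which the tool goes at most 41.7 mm and 7.16 degrees, less where a joint would pass 70% of its speed; a pose out of reach is approached as far as the arm can. A call with a gripper value outside its range is refused whole. The fingers move at their own pace and stop on an object; "squeeze" is the grip in N (left out, the last holds). Time passes only in rows, so rows that repeat a pose let the fingers close. It gives the time, the measured TCP pose, the force, the opening and the grip force at its end, in the units of the state.
- robot.get_obs(): the state, without advancing time (a new reading comes with each control period).
- capture(name): name is "side" or "top"; returns the picture (384x512x3 uint8, red, green, blue); there is no depth.
- calibration(name): a dict with "vfov" (degrees; the focal length in pixels is half the picture's height over the tangent of half this angle, whatever the lens; pixels are square), "cx", "cy" (the principal point, pixels), "cam_to_world" (4x4, takes a point from camera to world coordinates). Camera axes: x right, y up, looking along -z (the intrinsics and any distortion apply to the point x, -y, -z); pixel columns grow to the right and rows downward; lengths in m; the calibration is good to about 2 mm. A picture is of the moment at which its call begins. calibration takes no time and is no camera call.
- job.close_job(): hands the job in; it is judged then, once.
Trained networks look in the newest picture that a camera, given by its name, has taken for a name from the list of things; names that differ only in an ending like _2 or _b are one class to them, and where a whole thing is asked for, a point or a joint stands for the part that bears it (a point fixed in the world has none). Each returns a list of dicts, best first, with "conf" (0 to 1); they miss things now and then, are a little off and sometimes report something else, mostly with a low value. They report only what shows in the picture. A call takes as long as a camera call.
- finder.find_in(camera, thing): "location" ([x, y, z] in m, in the coordinates of the camera as it stood for that picture, good to about 4 mm: the middle of the surface that is visible of it).
The state is a dict: "time": time; "joint_positions": joint angles; "joint_velocities": joint speeds; "effort": joint torques, N m; "position": TCP position; "tool_rot": TCP orientation; "ft_force": force on the tool from outside, world axes, zero at the start; "ft_torque": the same for the moment, N m; "finger_gap": finger opening in m; "grasp_force": force on a finger pad.
Only numpy, scipy, OpenCV 4.12 (cv2) and the standard library are available. Lean on these libraries where they do the work, as an engineer would, in place of code of your own. Each camera call takes 0.05 s, during which the arm holds its last target. There are 200 camera calls.

## Working session

There is one attempt and no reset: what is moved stays moved. The work goes in short steps, Python scripts to look and compute and a tool call to move; the robot and the scene stay as the last step left them, time stands still between calls to the robot, and variables do not carry over. Pictures are saved under pics/ and viewed, at most 10 in all, crops included, and the job is handed in when it is done.

Besides the shell and the picture viewer there is one more tool, called by a JSON object that holds its "name" and its "arguments". play_rows: Moves the arm, as the interface text tells. Its arguments: {"type":"object","properties":{"travel":{"type":"array","items":{"type":"array","items":{"type":"number"}}},"turn":{"type":"array","items":{"type":"number"}},"jaw":{"type":"array","items":{"type":"number"}},"squeeze":{"type":"number"}},"required":["travel","turn","jaw"]}

```bash
mkdir -p pics; ls
cat > h.py <<'E'
import numpy as np,cv2
from station import robot,capture,calibration,job,finder
from scipy.spatial.transform import Rotation as R
def w(cam,p):
    T=np.array(calibration(cam)["cam_to_world"]);return T[:3,:3]@np.array(p)+T[:3,3]
def pix2w(cam,u,v,z):
    c=calibration(cam);T=np.array(c["cam_to_world"]);f=192/np.tan(np.radians(c["vfov"])/2)
    d=T[:3,:3]@np.array([(u-c["cx"])/f,-(v-c["cy"])/f,-1]);o=T[:3,3];return o+d*(z-o[2])/d[2]
def w2pix(cam,p):
    c=calibration(cam);T=np.array(c["cam_to_world"]);f=192/np.tan(np.radians(c["vfov"])/2)
    q=T[:3,:3].T@(np.array(p)-T[:3,3]);return c["cx"]+f*q[0]/-q[2],c["cy"]-f*q[1]/-q[2]
E
python3 - <<'E'
from h import *
ims=[]
for c in ["top","side"]:
    im=capture(c);cv2.imwrite(f"pics/{c}0.png",cv2.resize(im[:,:,::-1],(768,576),interpolation=cv2.INTER_CUBIC));np.save(f"pics/{c}0.npy",im)
    print(c,calibration(c))
    for t in ["loose_rail","rail_mid","jig","clamped_rail","hammer","glue","brad_tin","rail_seat"]:
        try: print(t,[(round(d["conf"],2),w(c,d["location"]).round(3)) for d in finder.find_in(c,t)[:2]])
        except Exception as e: print(t,e)
o=robot.get_obs();print(o["time"],o["position"],R.from_rotvec(o["tool_rot"]).as_matrix().round(3),o["finger_gap"])
E
```

```text
pics
top {'vfov': 54.910090948433535, 'cx': 263.29032799758215, 'cy': 186.04281785707138, 'cam_to_world': array([[-0.01998095,  0.98282471, -0.18345667,  0.41167147],
       [-0.99937462, -0.01427901,  0.03234925,  0.10467821],
       [ 0.02917406,  0.18398831,  0.98249538,  1.09804372],
       [ 0.        ,  0.        ,  0.        ,  1.        ]])}
loose_rail [(0.97, array([ 0.47 , -0.238,  0.039]))]
rail_mid [(0.64, array([ 0.469, -0.242,  0.044]))]
jig [(0.75, array([0.481, 0.135, 0.015]))]
clamped_rail [(0.96, array([0.471, 0.196, 0.058])), (0.4, array([ 0.474, -0.245,  0.042]))]
hammer [(0.74, array([0.774, 0.131, 0.022]))]
glue []
brad_tin [(0.56, array([0.589, 0.49 , 0.013]))]
rail_seat [(0.9, array([0.48 , 0.139, 0.018]))]
side {'vfov': 55.40331515833428, 'cx': 252.81949382986534, 'cy': 196.9787743888742, 'cam_to_world': array([[-0.9949105 ,  0.06988284, -0.07259129,  0.56386221],
       [-0.09977145, -0.58242395,  0.80673911,  0.84353626],
       [ 0.01409831,  0.80987575,  0.58643202,  0.61919086],
       [ 0.        ,  0.        ,  0.        ,  1.        ]])}
loose_rail [(0.63, array([ 0.476, -0.234,  0.027]))]
rail_mid [(0.66, array([ 0.473, -0.233,  0.03 ]))]
jig [(0.9, array([0.494, 0.206, 0.021])), (0.44, array([ 0.476, -0.232,  0.032]))]
clamped_rail [(0.56, array([0.493, 0.204, 0.058]))]
hammer [(0.63, array([0.777, 0.199, 0.029]))]
glue [(0.84, array([ 0.728, -0.247,  0.076]))]
brad_tin [(0.81, array([0.594, 0.488, 0.016]))]
rail_seat [(0.8, array([0.492, 0.203, 0.018]))]
0.9 [0.20517097 0.53717701 0.22450765] [[-0.934  0.357  0.   ]
 [ 0.357  0.934  0.   ]
 [-0.     0.    -1.   ]] 0.0938646513476325
```

View pics/top0.png

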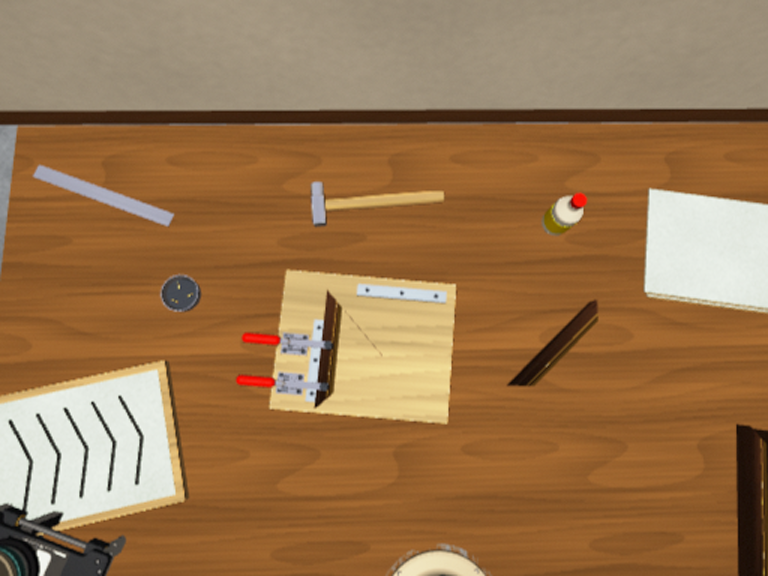

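View pics/side0.png

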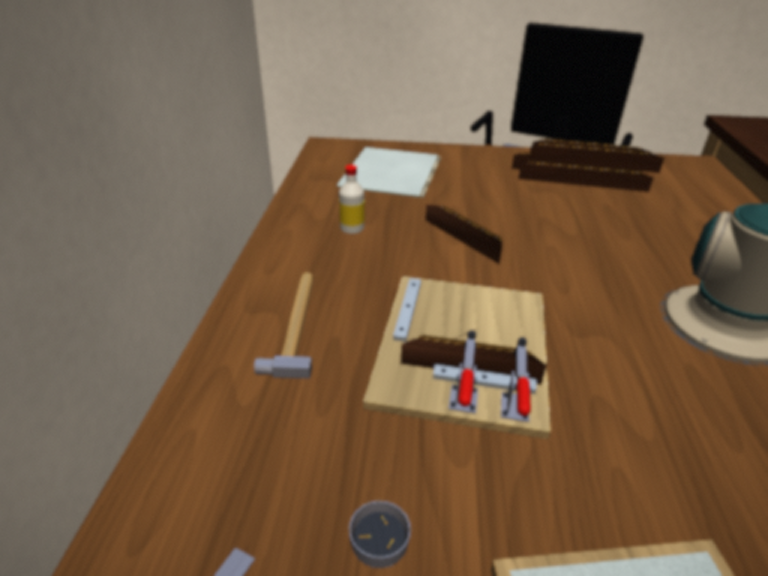

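The top view (1.5x) shows the jig with corners at about (288,270), (456,284), (447,424), (269,409). The fence is at the top right of the jig at (357–446, 290). The clamped rail is at (328,350) with its toggles to the left, and the loose rail runs (508,384)–(597,300) with the gilt lip on its lower-right side. The side view agrees. Next I'll zoom in for accurate corners.

Run:
```python
from h import *
im=np.load("pics/top0.npy")[:,:,::-1]
a=cv2.resize(im[172:292,172:312],None,fx=5,fy=4.95,interpolation=cv2.INTER_CUBIC)
b=cv2.resize(im[190:265,330:405],None,fx=8,fy=8,interpolation=cv2.INTER_CUBIC)
a=cv2.resize(im[172:292,172:312],None,fx=5,fy=5,interpolation=cv2.INTER_CUBIC)
cv2.imwrite("pics/a.png",a);cv2.imwrite("pics/b.png",b)
```

```text
(no output)
```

View pics/a.png

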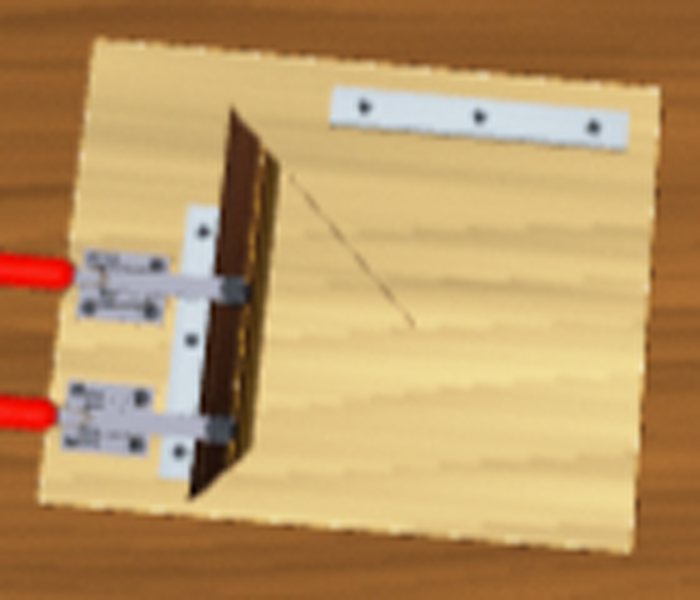

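View pics/b.png

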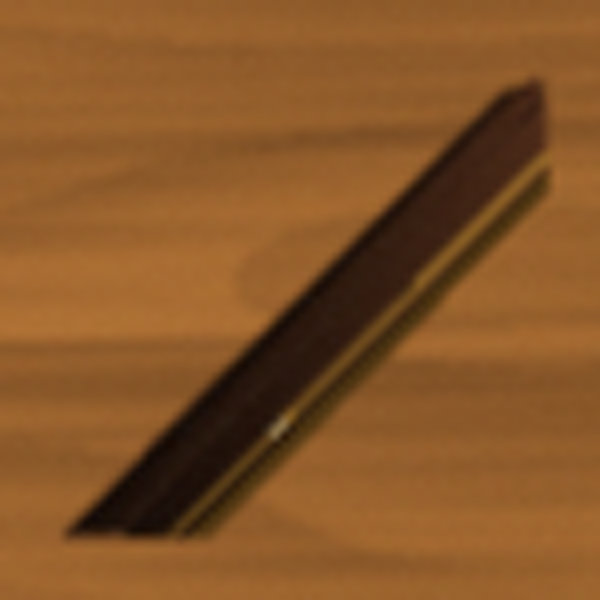

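Run:
```python
from h import *
A=lambda u,v,z:pix2w("top",(u+.5)/5-.5+172,(v+.5)/5-.5+172,z)
B=lambda u,v,z:pix2w("top",(u+.5)/8-.5+330,(v+.5)/8-.5+190,z)
c=np.array([A(95,40,.018),A(660,88,.018),A(632,552,.018),A(39,502,.018)])
print(c.round(4),[np.linalg.norm(c[i]-c[(i+1)%4]).round(4) for i in range(4)])
f=np.array([A(331,127,.018),A(627,150,.018)]);print("fence",f.round(4),np.linalg.norm(f[0]-f[1]))
def ang(p):return np.degrees(np.arctan2(p[1],p[0]))
print("yaw",ang(c[0]-c[1])-90,ang(c[3]-c[2])-90,ang(c[0]-c[3]),ang(c[1]-c[2]),ang(f[0]-f[1])-90)
r=dict(ot=B(540,80,.042),ob=B(500,95,0),nb=B(70,535,0),it=B(550,185,.042),nt=B(212,535,.042))
for k,v in r.items():print(k,v.round(4))
print(np.linalg.norm(r['ob']-r['nb']),np.linalg.norm(r['it']-r['nt']),ang(r['nb']-r['ob']),ang(r['nt']-r['it']))
cr=[A(235,107,.06),A(280,158,.06),A(252,447,.06),A(190,497,.06)]
print("clamped",np.array(cr).round(4))
cen=c.mean(0)
# fit pose of jig
from scipy.optimize import least_squares
loc=np.array([[135,170],[135,-170],[-135,-170],[-135,170]])/1e3
fl=np.array([[95,25],[95,-150]])/1e3
def res(p,s=1):
    Rm=np.array([[np.cos(p[2]),-np.sin(p[2])],[np.sin(p[2]),np.cos(p[2])]])
    return np.concatenate([(loc@Rm.T*p[3]+p[:2]-c[:,:2]).ravel(),(fl@Rm.T*p[3]+p[:2]-f[:,:2]).ravel()])
s=least_squares(res,[.48,.13,0,1]);print("jig",s.x,np.degrees(s.x[2]),(s.fun*1e3).round(1))
p=s.x;Rm=np.array([[np.cos(p[2]),-np.sin(p[2])],[np.sin(p[2]),np.cos(p[2])]])
print("seat",p[:2]+Rm@[.08,-.04])
print("clamped mitre in seat",[(Rm.T@(q[:2]-p[:2])*1e3-[80,-40]).round(1) for q in cr])
for cam in ["side"]:
  print([np.round(w2pix(cam,list(p[:2]+Rm@l)+[.018]),1)*1.5 for l in loc], [np.round(w2pix(cam,v),1)*1.5 for v in r.values()])
```

```text
[[ 0.6359  0.2845  0.018 ]
 [ 0.602  -0.0508  0.018 ]
 [ 0.3343 -0.0241  0.018 ]
 [ 0.3692  0.3118  0.018 ]] [np.float64(0.337), np.float64(0.2691), np.float64(0.3377), np.float64(0.2682)]
fence [[ 0.5815  0.1451  0.018 ]
 [ 0.5651 -0.0297  0.018 ]] 0.17557274963545108
yaw -5.7718132123199695 -5.928886439924156 -5.836486320752521 -5.704831316603564 -5.382809429593593
ot [ 0.563 -0.32   0.042]
ob [ 0.5635 -0.3211  0.    ]
nb [ 0.4032 -0.1477  0.    ]
it [ 0.5245 -0.3203  0.042 ]
nt [ 0.4025 -0.1886  0.042 ]
0.2361890184045942 0.1796191771235165 132.76452626250332 132.8060833349998
clamped [[0.5873 0.1978 0.06  ]
 [0.5576 0.1724 0.06  ]
 [0.3978 0.1881 0.06  ]
 [0.3717 0.2218 0.06  ]]
jig [ 0.48542846  0.12991281 -0.10159241  0.99469995] -5.820816603083157 [ 0.2  0.  -0.2 -1.1  0.4 -0.6 -0.2  0.   0.4  0.  -0.8  1.6]
seat [0.56095926 0.08200563]
clamped mitre in seat [array([ 14.4, 117.9]), array([-12.5,  89.6]), array([-173.1,   89. ]), array([-202.4,  119.9])]
[array([361.95, 401.85]), array([400.8 , 276.15]), array([541.65, 293.85]), array([550.2 , 432.45])] [array([426. , 205.2]), array([424.65, 220.95]), array([498.3, 264.6]), array([442.5, 206.1]), array([500.1, 237.6])]
```

The jig measures 269x337 mm and the rail 236/180 mm, both consistent with the given sizes. Jig yaw is -5.8°, the seat is at (0.561, 0.082), the rail is at (0.4735, -0.2445) and its yaw is 42.8°. Now the approach.

{"name": "play_rows", "arguments": {"travel": [[-25,-30,0],[-50,-60,0],[-75,-90,0],[-101,-121,0],[-128,-153,0],[-154,-184,0],[-180,-215,0],[-206,-247,0],[-232,-278,0],[-258,-309,0],[-285,-341,0],[-311,-372,0]], "turn": [0.05,0.1,0.15,0.2,0.25,0.3,0.35,0.4,0.459,0.459,0.459,0.459], "jaw": [94,94,94,94,94,94,94,94,94,94,94,94]}}

```text
time: 1.9
position: [0.3632, 0.0768, 0.2249]
tool_rot: [1.257, 2.878, 0.001]
ft_force: [0.1, 0.3, 0.6]
finger_gap: 0.0939
grasp_force: 0.0
```

```bash
cat >> h.py <<'E'
def go(x,y,z,yaw):
    o=robot.get_obs();M=R.from_rotvec(o["tool_rot"]).as_matrix();p=np.array(o["position"])
    cur=np.degrees(np.arctan2(M[1,1],M[0,1]))
    print("t",o["time"],"pos",p.round(4),"yaw",cur.round(2),"F",np.round(o["ft_force"],1),"gap",o["finger_gap"],"grip",o["grasp_force"])
    print("travel mm",(M.T@(np.array([x,y,z])-p)*1e3).round(1),"turn",np.radians(cur-yaw).round(4))
E
python3 -c "
from h import *
go(.4735,-.2445,.15,42.8)"
```

```text
t 1.9 pos [0.3632 0.0768 0.2249] yaw 42.81 F [0.1 0.3 0.6] gap 0.09392890232314505 grip 0.0
travel mm [-310.6 -137.5   75. ] turn 0.0001
```

{"name": "play_rows", "arguments": {"travel": [[-35,-15,4],[-70,-31,10],[-105,-46,18],[-140,-62,28],[-175,-77,38],[-210,-93,48],[-245,-108,58],[-275,-122,66],[-300,-133,72],[-310,-137,75],[-310,-137,75],[-310,-137,75]], "turn": [0,0,0,0,0,0,0,0,0,0,0,0], "jaw": [94,94,94,94,94,94,94,94,94,94,94,94]}}

```text
time: 2.9
position: [0.4726, -0.241, 0.1492]
tool_rot: [-1.258, -2.877, -0.002]
ft_force: [-0.4, 0.7, 0.0]
finger_gap: 0.0941
grasp_force: 0.0
```

Run:
```python
from h import *
go(.4735,-.2445,.035,42.8)
im=capture("side")[:,:,::-1]
u,v=map(int,w2pix("side",(.4735,-.2445,.05)))
cv2.imwrite("pics/c.png",cv2.resize(im[v-60:v+60,u-70:u+70],None,fx=5,fy=5,interpolation=cv2.INTER_CUBIC))
```

```text
t 2.9 pos [ 0.4726 -0.241   0.1492] yaw 42.75 F [-0.4  0.7  0. ] gap 0.09406596416563995 grip 0.0
travel mm [ -3.4  -1.7 114.2] turn -0.0008
```

View pics/c.png

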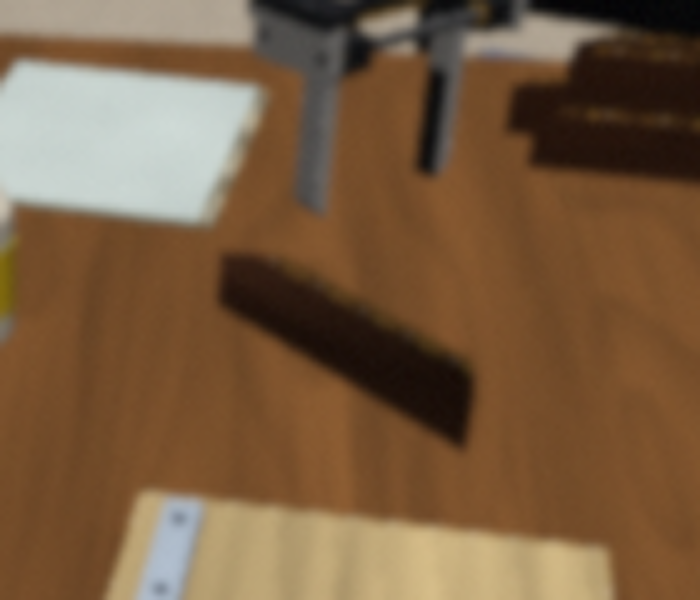

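The fingers, with tips at about (312,210) and (430,175) in the crop, straddle the rail, which runs (220,260)–(470,400). I'll descend and close.

{"name": "play_rows", "arguments": {"travel": [[-3,-2,15],[-3,-2,45],[-3,-2,75],[-3,-2,98],[-3,-2,110],[-3,-2,114.5],[-3,-2,114.5],[-3,-2,114.5],[-3,-2,114.5],[-3,-2,114.5],[-3,-2,114.5],[-3,-2,114.5]], "turn": [0,0,0,0,0,0,0,0,0,0,0,0], "jaw": [94,94,94,94,94,94,94,94,70,60,50,45], "squeeze": 15}}

```text
time: 3.95
position: [0.474, -0.2456, 0.0356]
tool_rot: [1.257, 2.878, -0.0]
ft_force: [0.6, -1.0, -0.0]
finger_gap: 0.071
grasp_force: 0.0
```

{"name": "play_rows", "arguments": {"travel": [[0,0,0],[0,0,0],[0,0,0],[0,0,0],[0,0,0],[0,0,0],[0,0,0],[0,0,0]], "turn": [0,0,0,0,0,0,0,0], "jaw": [40,36,32,28,24,20,15,10]}}

```text
time: 4.62
position: [0.4735, -0.2455, 0.0349]
tool_rot: [-1.257, -2.879, 0.0]
ft_force: [-1.1, -0.8, 0.4]
finger_gap: 0.03
grasp_force: 15.0
```

{"name": "play_rows", "arguments": {"travel": [[0,0,0],[0,0,0],[0,0,0],[0,0,0]], "turn": [0,0,0,0], "jaw": [0,0,0,0], "squeeze": 45}}

```text
time: 4.95
position: [0.4736, -0.2454, 0.0349]
tool_rot: [-1.258, -2.879, -0.0]
ft_force: [-0.4, -0.7, 0.1]
finger_gap: 0.0294
grasp_force: 45.0
```

{"name": "play_rows", "arguments": {"travel": [[0,0,-3],[0,0,-10],[0,0,-22],[0,0,-38],[0,0,-56],[0,0,-74],[0,0,-88],[0,0,-95],[0,0,-95]], "turn": [0,0,0,0,0,0,0,0,0], "jaw": [0,0,0,0,0,0,0,0,0]}}

```text
time: 5.7
position: [0.4747, -0.2459, 0.1319]
tool_rot: [1.256, 2.875, -0.001]
ft_force: [0.0, 0.5, -1.5]
finger_gap: 0.0298
grasp_force: 45.0
```

Run:
```python
from h import *
go(.5485,.038,.13,-5.8)
```

```text
t 5.7 pos [ 0.4747 -0.2459  0.1319] yaw 42.8 F [ 0.   0.5 -1.5] gap 0.029832265813238373 grip 44.98211145401001
travel mm [158.2 247.    1.6] turn 0.8483
```

{"name": "play_rows", "arguments": {"travel": [[5,8,0],[18,28,0],[35,55,0],[53,83,0],[72,112,0],[91,142,0],[110,171,0],[126,197,0],[140,219,0],[151,236,0],[157,245,0],[158,247,0]], "turn": [0.03,0.1,0.18,0.27,0.36,0.45,0.54,0.63,0.71,0.78,0.83,0.8483], "jaw": [0,0,0,0,0,0,0,0,0,0,0,0]}}

```text
time: 6.7
position: [0.5471, 0.0406, 0.1288]
tool_rot: [-2.328, -2.106, 0.001]
ft_force: [-0.9, -0.5, -2.5]
finger_gap: 0.0297
grasp_force: 45.0
```

{"name": "play_rows", "arguments": {"travel": [[0,0,0],[0,0,0],[0,0,0]], "turn": [0,0,0], "jaw": [0,0,0]}}

```text
time: 6.95
position: [0.5471, 0.0375, 0.1296]
tool_rot: [-2.331, -2.106, 0.001]
ft_force: [0.1, -0.4, -2.9]
finger_gap: 0.0291
grasp_force: 45.0
```

Run:
```python
from h import *
go(.5485,.038,.056,-5.8)
im=capture("top")[:,:,::-1]
cv2.imwrite("pics/d.png",cv2.resize(im[172:292,172:312],None,fx=5,fy=5,interpolation=cv2.INTER_CUBIC))
```

```text
t 6.95 pos [0.5471 0.0375 0.1296] yaw -5.81 F [ 0.1 -0.4 -2.9] gap 0.029089395460506012 grip 44.98208820819855
travel mm [ 0.7  1.4 73.6] turn -0.0002
```

View pics/d.png

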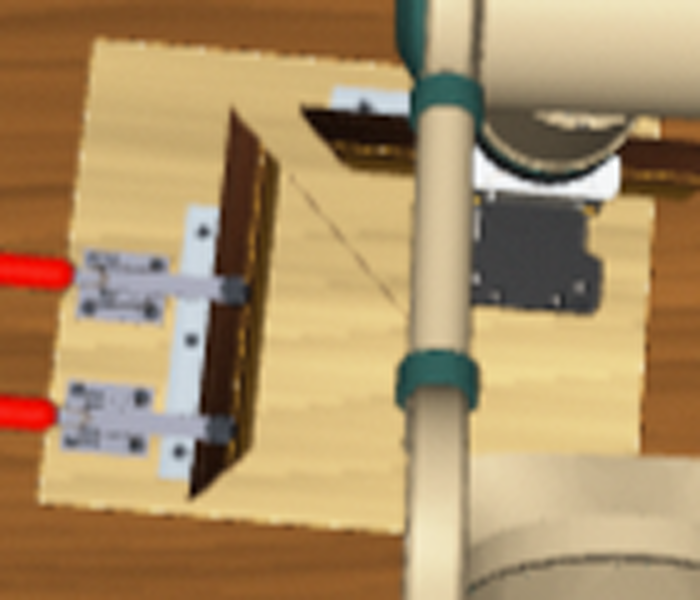

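The held rail's joint-end tip shows at (302,107) for the outer corner and (348,165) for the inner. Its outer edge continues to about (700,140). It looks parallel to the fence and face up, so I'll check that numerically.

Run:
```python
from h import *
A=lambda u,v,z:pix2w("top",(u+.5)/5-.5+172,(v+.5)/5-.5+172,z)[:2]
p=[.4854,.1299,np.radians(-5.82)];Rm=np.array([[np.cos(p[2]),-np.sin(p[2])],[np.sin(p[2]),np.cos(p[2])]])
J=lambda q:(Rm.T@(np.array(q)-p[:2])*1e3-[80,-40]).round(1)
z=.1367
print("outer tip",J(A(302,107,z)),"inner tip",J(A(348,165,z)),"far outer",J(A(700,140,z)),"tcp",J([.5471,.0375]))
```

```text
outer tip [ 5.3 74.7] inner tip [-23.3  47.8] far outer [   5.8 -135.9] tcp [ -9.2 -45.7]
```

{"name": "play_rows", "arguments": {"travel": [[0,0,8],[0,0,22],[0,0,40],[0,0,56],[0,0,66],[0,0,71],[0,0,73],[0,0,74],[0,0,74],[0,0,74]], "turn": [0,0,0,0,0,0,0,0,0,0], "jaw": [0,0,0,0,0,0,0,0,0,0]}}

```text
time: 7.83
position: [0.5482, 0.0383, 0.0567]
tool_rot: [2.33, 2.105, 0.002]
ft_force: [0.1, 0.1, -2.3]
finger_gap: 0.03
grasp_force: 45.0
```

{"name": "play_rows", "arguments": {"travel": [[0,0,0.5],[0,0,1],[0,0,1.5],[0,0,2],[0,0,2.5],[0,0,2.5],[0,0,2.5]], "turn": [0,0,0,0,0,0,0], "jaw": [0,0,0,0,0,0,0]}}

```text
time: 8.42
position: [0.5475, 0.0384, 0.0534]
tool_rot: [-2.331, -2.106, -0.0]
ft_force: [-0.1, 0.4, -1.5]
finger_gap: 0.0299
grasp_force: 45.0
```

{"name": "play_rows", "arguments": {"travel": [[0,0,0.3],[0,0,0.6],[0,0,0.9],[0,0,0.9]], "turn": [0,0,0,0], "jaw": [0,0,0,0]}}

```text
time: 8.75
position: [0.5476, 0.0384, 0.0529]
tool_rot: [2.331, 2.106, 0.0]
ft_force: [-1.3, 0.1, 0.9]
finger_gap: 0.0301
grasp_force: 45.0
```

{"name": "play_rows", "arguments": {"travel": [[0,1.5,0.3],[0,3,0.3],[0,4.5,0.3],[0,6,0.3],[0,7,0.3],[0,7.5,0.3],[0,8,0.3],[0,8,0.3]], "turn": [0,0,0,0,0,0,0,0], "jaw": [0,0,0,0,0,0,0,0]}}

```text
time: 9.42
position: [0.5497, 0.0381, 0.053]
tool_rot: [-2.325, -2.101, 0.012]
ft_force: [-7.8, 0.4, 10.4]
finger_gap: 0.0298
grasp_force: 45.0
```

{"name": "play_rows", "arguments": {"travel": [[0,0.4,0],[0,0.8,0],[0,1.2,0],[0,1.2,0]], "turn": [0,0,0,0], "jaw": [0,0,0,0]}}

```text
time: 9.75
position: [0.5522, 0.038, 0.053]
tool_rot: [-2.326, -2.102, 0.009]
ft_force: [-9.8, 0.3, 12.8]
finger_gap: 0.0296
grasp_force: 45.0
```

{"name": "play_rows", "arguments": {"travel": [[0,0,-0.5],[0,0,-1],[0,0,-1],[0,0,-1],[0,0,-1]], "turn": [0,0,0,0,0], "jaw": [0,0,0,0,0]}}

```text
time: 10.17
position: [0.5564, 0.0375, 0.0529]
tool_rot: [-2.33, -2.106, 0.001]
ft_force: [-1.5, 0.7, -1.9]
finger_gap: 0.0296
grasp_force: 45.0
```

Run:
```python
from h import *
go(.561,.082,.0529,-5.8)
o=robot.get_obs();print(np.round(o["ft_torque"],2))
```

```text
t 10.1667 pos [0.5564 0.0375 0.0529] yaw -5.79 F [-1.5  0.7 -1.9] gap 0.0296041023885637 grip 44.984729290008545
travel mm [44.8  0.1  0. ] turn 0.0001
[0.08 0.41 0.13]
```

{"name": "play_rows", "arguments": {"travel": [[0,0.5,0],[0,1,0],[0,1.5,0],[0,2,0],[0,2,0],[0,2,0]], "turn": [0,0,0,0,0,0], "jaw": [0,0,0,0,0,0]}}

```text
time: 10.67
position: [0.5565, 0.0375, 0.053]
tool_rot: [-2.328, -2.104, 0.005]
ft_force: [-6.8, 1.3, 3.2]
finger_gap: 0.0298
grasp_force: 45.0
```

The rail touches the fence. Now I'll slide it along.

{"name": "play_rows", "arguments": {"travel": [[1.5,-0.5,0],[4,-0.5,0],[7,-0.5,0],[10,-0.5,0],[13.5,-0.5,0],[17,-0.5,0],[20.5,-0.5,0],[24,-0.5,0],[27,-0.5,0],[30,-0.5,0],[32,-0.5,0],[33,-0.5,0]], "turn": [0,0,0,0,0,0,0,0,0,0,0,0], "jaw": [0,0,0,0,0,0,0,0,0,0,0,0]}}

```text
time: 11.67
position: [0.5597, 0.0686, 0.053]
tool_rot: [-2.33, -2.107, 0.008]
ft_force: [-6.4, -5.0, 2.0]
finger_gap: 0.0298
grasp_force: 45.0
```

{"name": "play_rows", "arguments": {"travel": [[0.6,0,0],[1.2,0,0],[1.8,0,0],[2.4,0,0],[3,0,0],[3.6,0,0],[4.2,0,0],[4.8,0,0],[5.4,0,0],[6,0,0]], "turn": [0,0,0,0,0,0,0,0,0,0], "jaw": [0,0,0,0,0,0,0,0,0,0]}}

```text
time: 12.5
position: [0.5603, 0.0743, 0.053]
tool_rot: [-2.33, -2.107, 0.008]
ft_force: [-4.9, -6.0, 1.2]
finger_gap: 0.0295
grasp_force: 45.0
```

Run:
```python
from h import *
go(.561,.082,.0529,-5.8)
```

```text
t 12.5 pos [0.5603 0.0743 0.053 ] yaw -5.75 F [-4.9 -6.   1.2] gap 0.029481056674824525 grip 44.983012676239014
travel mm [ 7.7 -0.   0.1] turn 0.0009
```

{"name": "play_rows", "arguments": {"travel": [[0.5,0,0],[1,0,0],[1.5,0,0],[2,0,0],[2.5,0,0],[3,0,0],[3.5,0,0],[4,0,0],[4.5,0,0],[5,0,0]], "turn": [0,0,0,0,0,0,0,0,0,0], "jaw": [0,0,0,0,0,0,0,0,0,0]}}

```text
time: 13.33
position: [0.5608, 0.0793, 0.053]
tool_rot: [-2.33, -2.107, 0.008]
ft_force: [-4.9, -4.4, 1.7]
finger_gap: 0.0295
grasp_force: 45.0
```

{"name": "play_rows", "arguments": {"travel": [[0.3,0,0],[0.6,0,0],[0.9,0,0],[1.2,0,0],[1.5,0,0],[1.8,0,0],[2,0,0],[2,0,0]], "turn": [0,0,0,0,0,0,0,0], "jaw": [0,0,0,0,0,0,0,0]}}

```text
time: 14.0
position: [0.5609, 0.0805, 0.053]
tool_rot: [2.329, 2.107, -0.01]
ft_force: [-5.9, -7.5, 2.6]
finger_gap: 0.0297
grasp_force: 45.0
```

{"name": "play_rows", "arguments": {"travel": [[0.3,0,0],[0.6,0,0],[0.9,0,0],[1.2,0,0],[1.2,0,0]], "turn": [0,0,0,0,0], "jaw": [0,0,0,0,0]}}

```text
time: 14.42
position: [0.5609, 0.0806, 0.053]
tool_rot: [2.328, 2.107, -0.012]
ft_force: [-6.3, -10.4, 3.0]
finger_gap: 0.0292
grasp_force: 45.0
```

Run:
```python
from h import *
go(.561,.082,.0529,-5.8)
M=R.from_rotvec(robot.get_obs()["tool_rot"]).as_matrix();print(M.round(4))
im=capture("top")[:,:,::-1]
cv2.imwrite("pics/e.png",cv2.resize(im[180:230,205:265],None,fx=12,fy=12,interpolation=cv2.INTER_CUBIC))
```

```text
t 14.4167 pos [0.5609 0.0806 0.053 ] yaw -5.7 F [ -6.3 -10.4   3. ] gap 0.029199049276729342 grip 44.98216509819031
travel mm [ 1.4 -0.1  0.1] turn 0.0018
[[ 0.0992  0.9951 -0.0045]
 [ 0.995  -0.0992 -0.0065]
 [-0.0069 -0.0038 -1.    ]]
```

View pics/e.png

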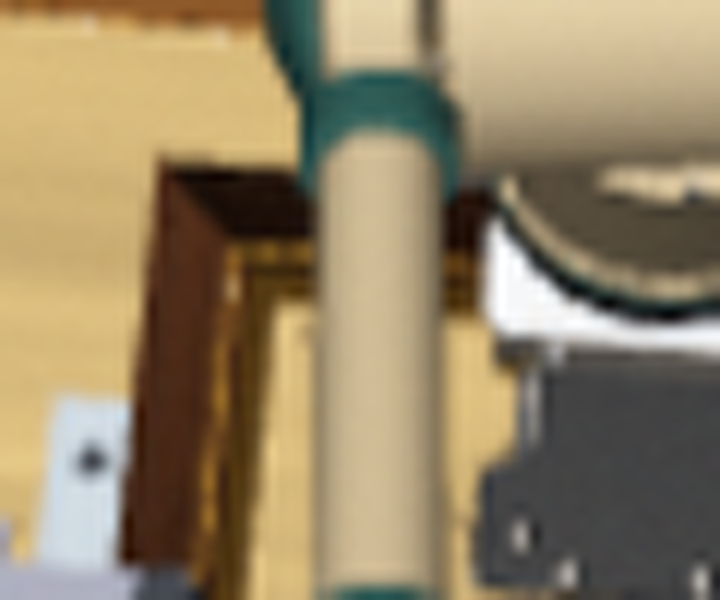

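The mitre is closed at about (165–240, 170–250) in the crop and the rail has stopped moving. I'll raise the push gently to about 16 N.

{"name": "play_rows", "arguments": {"travel": [[0.3,0,0],[0.6,0,0],[0.9,0,0],[1.2,0,0],[1.5,0,0],[1.8,0,0],[1.8,0,0],[1.8,0,0]], "turn": [0,0,0,0,0,0,0,0], "jaw": [0,0,0,0,0,0,0,0]}}

```text
time: 15.13
position: [0.5609, 0.0807, 0.0532]
tool_rot: [2.326, 2.107, -0.015]
ft_force: [-5.6, -14.0, 5.0]
finger_gap: 0.0296
grasp_force: 45.0
```

{"name": "play_rows", "arguments": {"travel": [[0.2,0,0.2],[0.4,0,0.4],[0.6,0,0.6],[0.8,0,0.6],[0.8,0,0.6],[0.8,0,0.6]], "turn": [0,0,0,0,0,0], "jaw": [0,0,0,0,0,0]}}

```text
time: 15.63
position: [0.5609, 0.0807, 0.0531]
tool_rot: [2.324, 2.107, -0.017]
ft_force: [-7.2, -17.3, 8.2]
finger_gap: 0.0297
grasp_force: 45.0
```

Run:
```python
from h import *
go(.561,.082,.0529,-5.8)
o=robot.get_obs();M=R.from_rotvec(o["tool_rot"]).as_matrix();print(M.round(4),np.round(o["ft_torque"],2))
im=capture("side")[:,:,::-1]
cv2.imwrite("pics/f.png",cv2.resize(im[170:270,230:370],None,fx=5,fy=5,interpolation=cv2.INTER_CUBIC))
```

```text
t 15.6333 pos [0.5609 0.0807 0.0531] yaw -5.63 F [ -7.2 -17.3   8.2] gap 0.029682026084850117 grip 44.979148507118225
travel mm [ 1.3 -0.1  0.2] turn 0.003
[[ 0.098   0.9952 -0.0049]
 [ 0.9951 -0.0981 -0.0107]
 [-0.0111 -0.0039 -0.9999]] [-2.76  1.53 -0.03]
```

View pics/f.png

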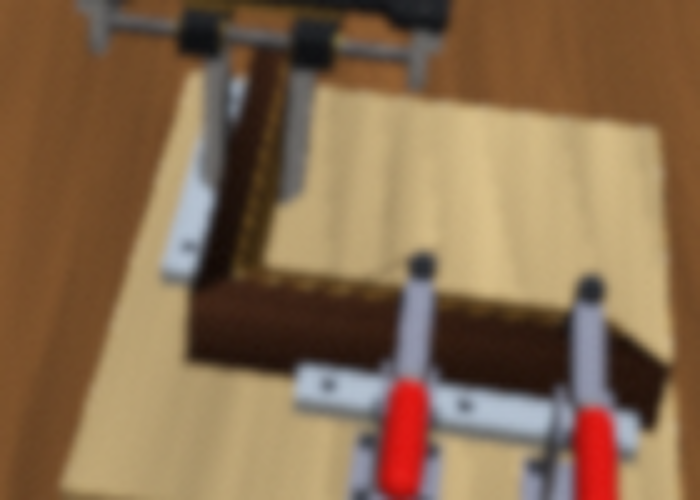

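The side view shows the mitre closed and flush at (190–245, 275), with the fingers over the fence. I'll hold briefly to confirm the push is steady.

{"name": "play_rows", "arguments": {"travel": [[0,0,0],[0,0,0],[0,0,0],[0,0,0],[0,0,0],[0,0,0],[0,0,0],[0,0,0],[0,0,0],[0,0,0],[0,0,0],[0,0,0]], "turn": [0,0,0,0,0,0,0,0,0,0,0,0], "jaw": [0,0,0,0,0,0,0,0,0,0,0,0]}}

```text
time: 16.68
position: [0.5609, 0.0807, 0.0531]
tool_rot: [2.324, 2.107, -0.017]
ft_force: [-8.1, -17.7, 6.9]
finger_gap: 0.0298
grasp_force: 45.0
```

```bash
python3 -c "
from station import job
print(job.close_job())"
```

```text
the job is handed in; nothing more can be done
None
```

The rail is flat against the far fence with the mitre closed, and I handed the job in at about 17 s with the arm still gripping at 45 N and pushing a steady 18 N or so at the wrist (a little less at the joint after friction); the hammer, glue and tin of brads were left alone.

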